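Load the ribbon rail in order of ribbon width

TASK

Load the ribbon rail of the gift-packing bench: hang each of the four upright eight-sided reels in a cradle of its own, axle down in both notches, so that the ribbons run along the row in order of width, the widest at the end by the big gift box and the narrowest at the end by the small one. Do not knock a reel over or push the gift boxes.

Things in the scene. Friction and masses are not known exactly. Their poses are not given: they have to be found in the camera images.
- reel_40_centre (a point): Loose upright reel of red ribbon, 40 mm wide over its flanges along own y (the widest of the four); eight-sided board flanges, 84 mm across flats, standing on a flat. 8 mm steel axle pin along own y, from -42 to +42 mm. Point: the reel's centre, 42 mm above what it stands on; z up at the start. Grasp from above on the flanges' flat outer faces, near the top. 55 to 170 g.
- reel_30_centre (a point): Loose upright reel of green ribbon, 30 mm wide over its flanges along own y (the second widest); eight-sided board flanges, 84 mm across flats, standing on a flat. 8 mm steel axle pin along own y, from -42 to +42 mm. Point: the reel's centre, 42 mm above what it stands on; z up at the start. Grasp from above on the flanges' flat outer faces, near the top. 55 to 170 g.
- reel_22_centre (a point): Loose upright reel of yellow ribbon, 22 mm wide over its flanges along own y (the second narrowest); eight-sided board flanges, 84 mm across flats, standing on a flat. 8 mm steel axle pin along own y, from -42 to +42 mm. Point: the reel's centre, 42 mm above what it stands on; z up at the start. Grasp from above on the flanges' flat outer faces, near the top. 55 to 170 g.
- reel_14_centre (a point): Loose upright reel of blue ribbon, 14 mm wide over its flanges along own y (the narrowest); eight-sided board flanges, 84 mm across flats, standing on a flat. 8 mm steel axle pin along own y, from -42 to +42 mm. Point: the reel's centre, 42 mm above what it stands on; z up at the start. Grasp from above on the flanges' flat outer faces, near the top. 55 to 170 g.
- cradle_a_seat (a point): One of four identical cradles in a row, about 100 mm apart on a fixed rail; their sequence varies. Two grey cheek plates (44 mm along x, faces at y = +-29 and +-34 mm) have open top notches: slot 11 mm wide, flaring 45 degrees to 31 mm. Point: where the axle's middle lies when seated, 70 mm over the bench; cheek tops 12 mm, flare foot 2 mm above it. y along the row and the seated axle, z up.
- cradle_b_seat (a point): One of four identical cradles in a row, about 100 mm apart on a fixed rail; their sequence varies. Two grey cheek plates (44 mm along x, faces at y = +-29 and +-34 mm) have open top notches: slot 11 mm wide, flaring 45 degrees to 31 mm. Point: where the axle's middle lies when seated, 70 mm over the bench; cheek tops 12 mm, flare foot 2 mm above it. y along the row and the seated axle, z up.
- cradle_c_seat (a point): One of four identical cradles in a row, about 100 mm apart on a fixed rail; their sequence varies. Two grey cheek plates (44 mm along x, faces at y = +-29 and +-34 mm) have open top notches: slot 11 mm wide, flaring 45 degrees to 31 mm. Point: where the axle's middle lies when seated, 70 mm over the bench; cheek tops 12 mm, flare foot 2 mm above it. y along the row and the seated axle, z up.
- cradle_d_seat (a point): One of four identical cradles in a row, about 100 mm apart on a fixed rail; their sequence varies. Two grey cheek plates (44 mm along x, faces at y = +-29 and +-34 mm) have open top notches: slot 11 mm wide, flaring 45 degrees to 31 mm. Point: where the axle's middle lies when seated, 70 mm over the bench; cheek tops 12 mm, flare foot 2 mm above it. y along the row and the seated axle, z up.
- big_box: Big kraft gift box with window lid, 252 x 237 mm and 57 mm high, nearly square; loose, stands on the bench beyond one end of the row of cradles (left or right). Origin: centre of its underside.
- small_box: Small kraft gift box with window lid, 234 mm long (own x) x 144 mm wide and 62 mm high, oblong; loose, stands on the bench beyond the other end of the row. Origin: centre of its underside.
There are look-alikes about, which are no part of the job. Leave any orange look-alike of the part that bears reel_40_centre alone.

How it is judged:
By the outcome, as a careful person would: the job done as asked, in the order asked, and still so for the second after the job is handed in, with the robot touching nothing.
It also fails if it takes over 106 s, if anything falls off the work surface, if the arm or the gripper's body presses on something with over 40 N, if the wrist force passes 120 N, or if a joint passes its speed limit or range.

ROBOT

A 6-joint arm with a two-finger parallel gripper is mounted at the origin on a cart in front of the work surface, level with it; the furniture and walls round the work are solid. World frame = base frame: x ahead of the robot, y to its left, z up, the work surface at z = 0. Lengths are in mm, angles in rad, forces in N, time in s.
With the tool pointing down it reaches from about 275 to 825 mm from the base axis. Payload 5.2 kg.
Tool frame: the origin (TCP) lies at the very end of the fingers, on their centre line; the grasp point (between the pads) lies 19 mm behind it; z points along the fingers, y is the line along which they close (so a half turn about z gives the same grasp; the last joint's range is limited). The gripper opens to 93 mm and grips with 3 to 60 N. Pads are 15 mm wide; open, the fingers measure 128 mm over their backs; the gripper's body (75 mm by 188 mm) begins 65 mm behind the grasp point.
Start: joints at [0.963, 0.259, 1.535, -0, 1.348, -0.203], TCP at [216.588, 505.563, 218.653] pointing down, gripper open.
Joint ranges: [-3.14, 3.14], [-0.91, 2.08], [0.19, 2.58], [-1.22, 4.36], [0.22, 2.71], [-3.12, 3.12]. Speed limits (rad/s): [2.57, 2.57, 3.14, 3.14, 3.14, 3.14].

INTERFACE

Orientations are given as [roll, pitch, yaw] about the fixed x, y, z axes, in that order (R = Rz(yaw) Ry(pitch) Rx(roll)).
In Python, from bench import robot gives the robot as it stands. The module is installed in compiled form; this text tells all that it offers. Calls block until the motion is done:
- robot.move_ptp(position, orientation): joint-space move of the TCP to a pose.
- robot.move_linear(position, ori=None, speed=150, f_stop=None): straight line of the TCP; ori=None keeps the orientation; speed is the mean speed in mm/s. With f_stop (N) it stops when the force on the tool has changed by that much, and returns True; else False.
- robot.move_j(angles): joint-space move.
- robot.move_gripper(opening): opening from 0.0 (shut) to 1.0 (fully open); the grip force is fixed at half the most; returns when the fingers have stopped.
- robot.sleep(seconds).
- robot.inverse_kinematics(position, orientation): joint angles nearest the present ones, or None.
- robot.get_image(name): name is "scene" or "top" or "wrist"; returns a dict with "img" (384x512x3 uint8, blue, green, red), "fovy" (degrees; the focal length in pixels is half the picture's height over the tangent of half this angle, whatever the lens; pixels are square), "cx", "cy" (the principal point, pixels), "eye" and "orientation" of the camera in the world. Camera axes: x right, y down, z forward; pixel columns grow to the right and rows downward; lengths in mm; the calibration is good to about 2 mm. A picture is of the moment at which its call begins. There is no depth.
A pose or a line that the arm cannot do raises robot.MotionError and nothing moves.
- robot.hand_in(): hands the job in; it is judged then, once.
Readings, each from a call of its own:
- robot.current_t(): time.
- robot.current_qpos(): joint angles.
- robot.current_joint_vel(): joint speeds.
- robot.current_joint_efforts(): joint torques, N m.
- robot.current_tcp_pos(): TCP position.
- robot.current_eef_rot(): TCP orientation.
- robot.current_contact_force(): force on the tool from outside, world axes, zero at the start.
- robot.current_ft_torque(): the same for the moment, N m.
- robot.current_gripper_width(): opening from 0.0 (shut) to 1.0 (fully open).
- robot.current_finger_force(): force on a finger pad.
Only numpy, scipy, OpenCV 4.12 (cv2) and the standard library are available. Lean on these libraries where they do the work, as an engineer would, in place of code of your own. Each camera call takes 0.05 s, during which the arm holds its last target. There are 200 camera calls.

## Working session

There is one attempt and no reset: what is moved stays moved. The work goes in short steps, each a Python script; the robot and the scene stay as the last script left them, time stands still between calls to the robot, and variables do not carry over. Pictures are saved under pics/ and viewed, at most 14 in all, crops included, and the job is handed in when it is done.

```bash
mkdir -p pics; cat > h.py <<'E'
from bench import robot
import numpy as np, cv2
from scipy.spatial.transform import Rotation as Ro
def snap(n,f):
    d=robot.get_image(n); cv2.imwrite(f'pics/{f}.png',d['img']); np.save(f'pics/{f}.npy',{k:d[k] for k in d if k!='img'},allow_pickle=True); return d
def cam(d):
    o=np.array(d['orientation'],float)
    R=o if o.shape==(3,3) else (Ro.from_euler('xyz',o).as_matrix() if o.size==3 else Ro.from_quat(o).as_matrix())
    return R,np.array(d['eye'],float)
def foc(d): return 192/np.tan(np.radians(d['fovy'])/2)
def unproj(d,uv,z):
    R,e=cam(d); r=R@np.array([(uv[0]-d['cx'])/foc(d),(uv[1]-d['cy'])/foc(d),1]); return e+r*(z-e[2])/r[2]
def proj(d,p):
    R,e=cam(d); c=R.T@(np.array(p,float)-e); return np.array([d['cx'],d['cy']])+foc(d)*c[:2]/c[2]
def load(f): return np.load(f'pics/{f}.npy',allow_pickle=True).item()
E
python3 - <<'E'
from h import *
for n in('top','scene'):
    d=snap(n,n+'0'); print({k:d[k] for k in d if k!='img'})
    cv2.imwrite(f'pics/{n}0b.png',cv2.resize(d['img'],(800,600),interpolation=cv2.INTER_CUBIC))
E
```

```text
{'fovy': 48.47109086492733, 'cx': 257.2320877080322, 'cy': 189.83403832893316, 'eye': array([ 232.96167192,  -14.84815994, 1661.6195353 ]), 'orientation': array([-2.9651691 ,  0.0068215 , -1.57650115])}
{'fovy': 54.630319053601625, 'cx': 256.2226166585434, 'cy': 183.99221366425496, 'eye': array([ -310.94248488, -1024.98818137,   665.31478516]), 'orientation': array([-1.9982815 , -0.01565633, -0.65676339])}
```

View pics/top0b.png

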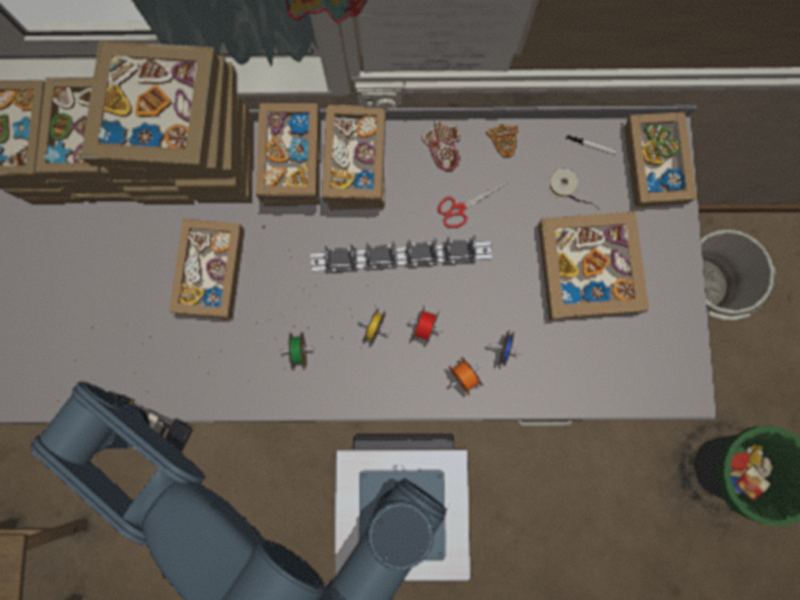

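View pics/scene0b.png

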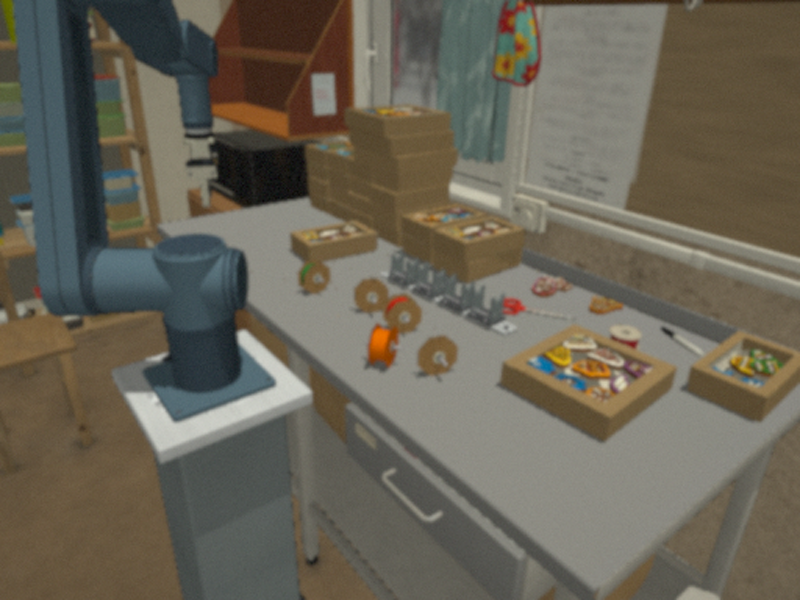

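The top view (800x600 pixels) shows four cradles at about (341,260), (380,257), (421,253) and (459,250). The reels are green (297,351), yellow (373,326), red (425,325) and blue (506,349), with the orange decoy at (464,376). The big box is on the right (595,265) and the small box on the left (206,268). Next I get coarse positions and move the wrist camera over the scene.

```bash
python3 - <<'E'
from h import *
d=load('top0'); s=.64
P={n:unproj(d,(u*s,v*s),z)[:2] for n,(u,v),z in [('c1',(341,260),70),('c2',(380,257),70),('c3',(421,253),70),('c4',(459,250),70),('green',(297,351),50),('yel',(373,326),50),('red',(425,325),50),('blue',(506,349),50),('orange',(464,376),50),('big',(595,265),57),('small',(206,268),62)]}
for k in P: print(k,P[k].round())
m=(P['c2']+P['c3'])/2
def go(x,y,z,n):
    robot.move_ptp([x,y,z],[np.pi,0,0]); d=snap('wrist',n)
    print(n,d['eye'].round(1),d['orientation'].round(3),d['fovy'],robot.current_qpos().round(2),robot.current_t())
    return d['img']
a=[]
for i,(x,y) in enumerate([(400,120),(400,-90)]):
    try: a.append(go(x,y,330,f'w{i}'))
    except robot.MotionError as e: print(e)
cv2.imwrite('pics/w.png',cv2.resize(np.hstack(a),(800,300),interpolation=cv2.INTER_AREA))
E
```

```text
c1 [609. 143.]
c2 [616.  48.]
c3 [625. -53.]
c4 [ 632. -146.]
green [388. 250.]
yel [448.  65.]
red [450. -61.]
blue [ 390. -257.]
orange [ 325. -154.]
big [ 595. -481.]
small [593. 476.]
w0 [468.4 121.6 493.8] [ 2.890e+00  1.000e-03 -1.569e+00] 64.55291058906668 [ 0.02 -0.04  1.61  0.    1.57  1.59] 1.7667
w1 [468.6 -88.2 493.9] [ 2.891e+00  1.000e-03 -1.570e+00] 64.55291058906668 [-0.49 -0.06  1.63  0.    1.58  1.08] 2.6667
```

View pics/w.png

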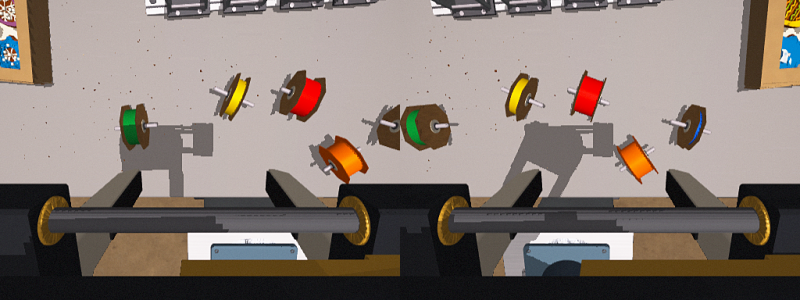

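The wrist views show all four reels with clear axle tips. The camera sits 68 mm ahead of and 164 mm above the TCP. Now I take close views from above each reel and over the rail.

```bash
python3 - <<'E'
from h import *
P=dict(green=(388,250),yel=(448,65),red=(450,-61),blue=(390,-257))
def mosaic(v,f):
    t=[]
    for n,p,w in v:
        d=load(n); im=cv2.imread(f'pics/{n}.png'); u=proj(d,p).round().astype(int)
        x0,y0=u[0]-w//2,u[1]-w*3//8; y0=max(y0,0)
        c=cv2.resize(im[y0:y0+w*3//4,x0:x0+w],(400,300),interpolation=cv2.INTER_CUBIC); t.append(c); print(n,x0,y0,w,c.shape)
    cv2.imwrite(f,np.vstack([np.hstack(t[:2]),np.hstack(t[2:])]))
v=[]
for n,(x,y) in P.items():
    robot.move_ptp([x-60,y,200],[np.pi,0,0]); snap('wrist','r_'+n); v.append(('r_'+n,(x,y,42),160))
mosaic(v,'pics/reels.png')
v=[]
for n,(x,y) in dict(c4=(632,-146),c3=(625,-53),c2=(616,48),c1=(609,143)).items():
    robot.move_ptp([x-60,y,230],[np.pi,0,0]); snap('wrist','k_'+n); v.append(('k_'+n,(x,y,75),120))
mosaic(v,'pics/rail.png'); print(robot.current_t())
E
```

```text
r_green 182 59 160 (300, 400, 3)
r_yel 182 58 160 (300, 400, 3)
r_red 183 58 160 (300, 400, 3)
r_blue 183 59 160 (300, 400, 3)
k_c4 202 72 120 (300, 400, 3)
k_c3 201 73 120 (300, 400, 3)
k_c2 201 74 120 (300, 400, 3)
k_c1 201 74 120 (300, 400, 3)
9.1083
```

View pics/reels.png

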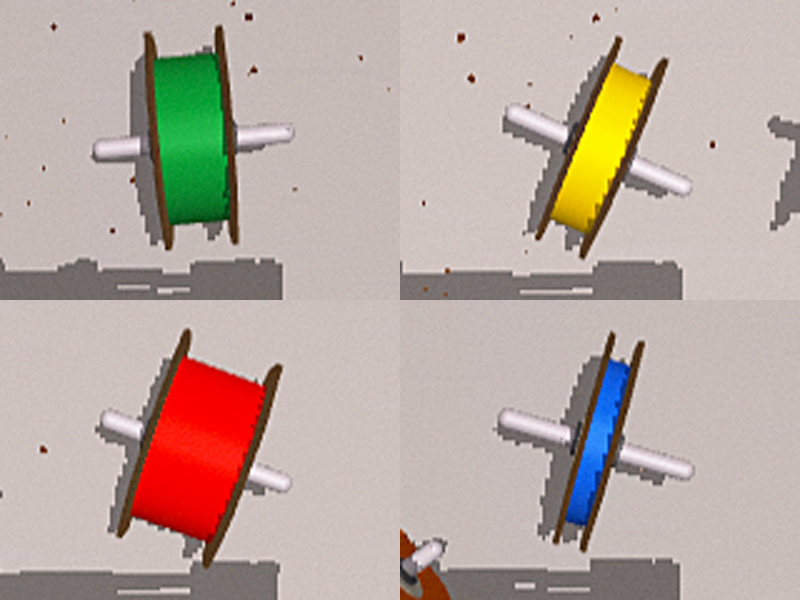

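View pics/rail.png

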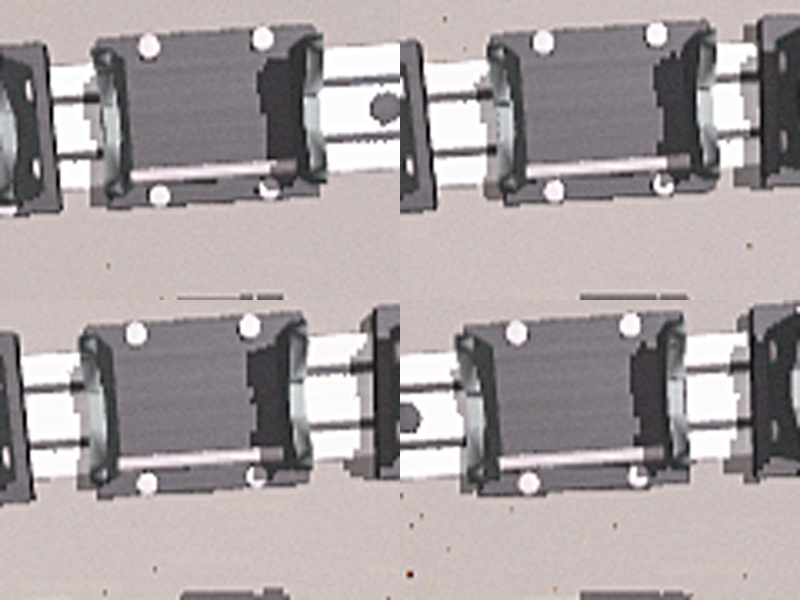

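The crops show both axle tips of every reel: green (93,149)/(294,132), yellow (107,109)/(290,187), red (101,117)/(290,185), blue (99,118)/(292,171), all in tile pixels. They also show the base bolts and cheeks of each cradle. The big box is on the right, so from right to left the order is red, green, yellow, blue.

```bash
cat > geo.py <<'E'
from h import *
def px(n,t,x0,y0,w): s=w/400; d=load(n); return d,np.array([x0+(t[0]+.5)*s-.5,y0+(t[1]+.5)*s-.5])
reels={}
for n,a,b,x0,y0 in [('green',(93,149),(294,132),182,59),('yel',(107,109),(290,187),182,58),('red',(101,117),(290,185),183,58),('blue',(99,118),(292,171),183,59)]:
    A,B=[unproj(*px('r_'+n,t,x0,y0,160),42)[:2] for t in(a,b)]
    e=A-B; reels[n]=((A+B)/2,np.arctan2(-e[0],e[1]),np.linalg.norm(e))
cr={}
for n,bo,ch,x0,y0 in [('c4',[(149,46),(262,38),(160,196),(268,188)],[(97,42),(113,200),(318,30),(322,190)],202,72),
 ('c3',[(143,41),(257,34),(155,190),(265,184)],[(91,38),(108,196),(711,25),(717,185)],201,73),
 ('c2',[(135,33),(250,26),(148,183),(257,176)],[(83,28),(99,188),(303,15),(308,175)],201,74),
 ('c1',[(117,33),(230,25),(129,183),(239,176)],[(61,28),(78,187),(283,15),(289,175)],201,74)]:
    ch=[(u-400 if u>400 else u,v) for u,v in ch]
    f=lambda T,z:np.mean([unproj(*px('k_'+n,t,x0,y0,120),z)[:2] for t in T],0)
    cr[n]=(f(bo,12),f(ch,80))
if __name__=='__main__':
    for k,v in reels.items(): print(k,v[0].round(1),round(v[1],3),round(v[2],1))
    for k,v in cr.items(): print(k,v[0].round(1),v[1].round(1))
E
python3 geo.py
```

```text
green [392.3 252.8] 0.082 83.2
yel [449.3  65.1] -0.395 81.8
red [450.1 -59.7] -0.337 82.7
blue [ 392.3 -254.8] -0.26 82.4
c4 [ 642.7 -149.6] [ 642.5 -149.6]
c3 [636.7 -54.1] [636.3 -54.2]
c2 [630.   49.3] [629.8  49. ]
c1 [623.2 151. ] [623.1 150. ]
```

```bash
cat > act.py <<'E'
from geo import *
W=dict(red=40,green=30,yel=22,blue=14); ROW=0.0646; H=17
def run(n,c,stop_before=False):
    p,yaw,_=reels[n]; q=np.mean(cr[c],0); o=[np.pi,0,yaw]; oo=[np.pi,0,ROW]
    robot.move_gripper((W[n]+22)/93)
    robot.move_ptp([*p,130],o)
    print('hit?',robot.move_linear([*p,42+H],speed=100,f_stop=8))
    robot.move_gripper(0)
    print('width',robot.current_gripper_width()*93,'force',robot.current_finger_force())
    robot.move_linear([*p,205],speed=150)
    robot.move_ptp([*q,205],oo)
    robot.move_linear([*q,70+H+16],speed=150)
    print('stop',robot.move_linear([*q,70+H+.3],speed=40,f_stop=6),robot.current_tcp_pos().round(1),robot.current_contact_force().round(1),robot.current_gripper_width()*93)
def release(n):
    x,y,z=robot.current_tcp_pos()
    robot.move_gripper((W[n]+16)/93)
    robot.move_linear([x,y,205],speed=150)
E
python3 - <<'E'
from act import *
run('red','c4'); d=snap('wrist','s1'); cv2.imwrite('pics/s1b.png',cv2.resize(d['img'],(800,600))); print(robot.current_t())
E
```

```text
hit? False
width 39.44774610788432 force 29.921216368675232
stop True [ 642.6 -149.8   86.9] [ 0.5 -1.   4.8] 39.55504225724401
15.4583
```

View pics/s1b.png

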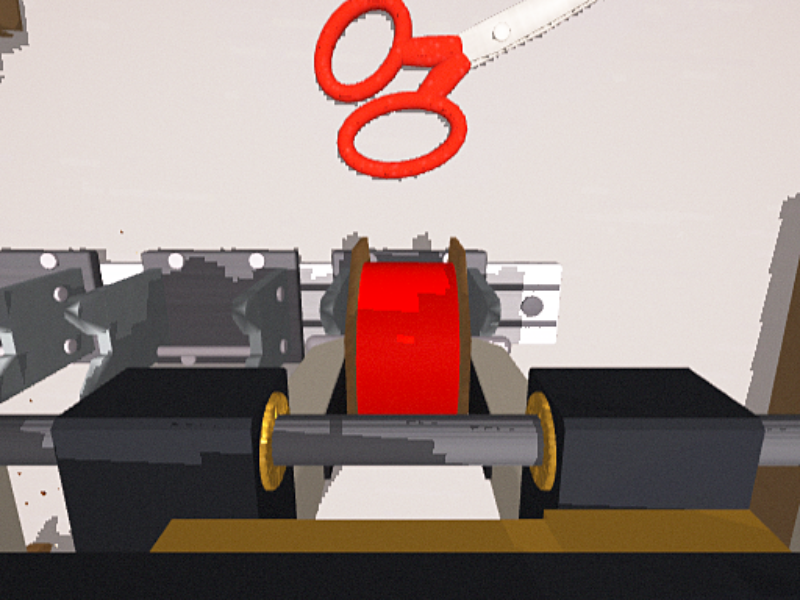

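The picture shows the red reel (408,330) between the rightmost cradle's cheeks. Contact came at z 86.9 against the expected 87.0, so it is seated. I release it and carry on with green.

```bash
python3 - <<'E'
from act import *
release('red'); run('green','c3'); 
z=robot.current_tcp_pos()[2]
if abs(z-87)<1: release('green'); print('ok')
x,y=np.mean(cr['c4'],0)
robot.move_ptp([x-60,y+50,230],[np.pi,0,0]); d=snap('wrist','s2'); cv2.imwrite('pics/s2b.png',cv2.resize(d['img'],(800,600))); print(robot.current_t())
E
```

```text
hit? False
width 30.134158090967308 force 29.919404089450836
stop True [636.4 -54.4  86.9] [ 0.1 -0.   5.2] 29.834232886819603
ok
26.125
```

View pics/s2b.png

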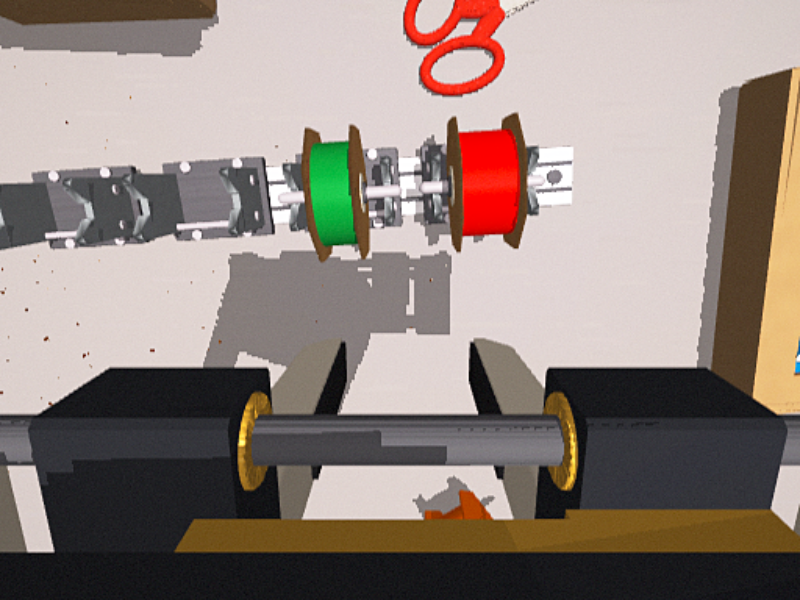

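The red reel (487,182) and the green reel (335,190) both have their axles in the notches. Yellow and blue are next.

```bash
python3 - <<'E'
from act import *
for n,c in(('yel','c2'),('blue','c1')):
    run(n,c)
    if abs(robot.current_tcp_pos()[2]-87)<1: release(n); print('ok')
    else: print('CHECK'); raise SystemExit
a=[]
for i,y in enumerate((100,-100)):
    robot.move_ptp([570,y,230],[np.pi,0,0]); a.append(snap('wrist',f'f{i}')['img'][:230])
cv2.imwrite('pics/fin.png',np.vstack([cv2.resize(x,(640,288)) for x in a]))
robot.move_ptp([300,0,350],[np.pi,0,0]); snap('scene','sc1'); print(robot.current_t())
cv2.imwrite('pics/sc1b.png',cv2.resize(cv2.imread('pics/sc1.png')[130:290,170:480],(800,413)))
E
```

```text
hit? False
width 21.762856806668733 force 29.970294535160065
stop True [629.8  49.   87.1] [-0.5 -0.2  4.1] 21.94146793500972
ok
hit? False
width 13.498610991385348 force 30.000463128089905
stop True [623.1 150.5  87.2] [-0.5  0.4  4.4] 13.505691064368236
ok
44.5167
```

View pics/fin.png

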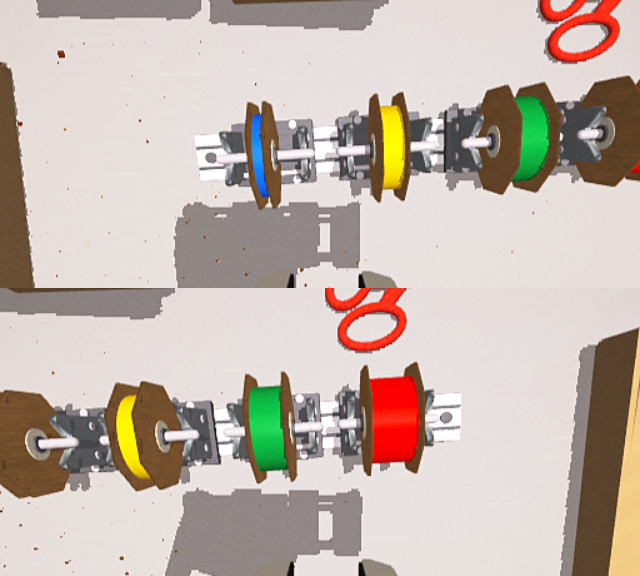

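View pics/sc1b.png

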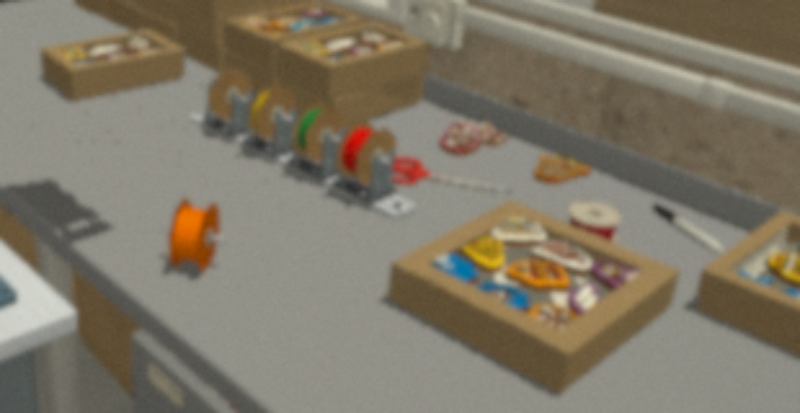

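The four reels hang level in their cradles: blue (260,155), yellow (390,148), green (268,430) and red (392,425). The boxes and the orange decoy look undisturbed.

```bash
python3 -c "
from bench import robot
print(robot.hand_in())"
```

```text
the job is handed in; nothing more can be done
None
```

I handed the job in at about 45 s: all four reels hang in their cradles, red, green, yellow, blue from the big-box end to the small-box end, and the final pictures show the boxes and the orange reel undisturbed; no verdict came back.

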